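# Put away the clamp key, then hold the offset lever over its fixture

### The job

Pull the red clamp key out of its socket in the grey fixture and hang it by its eye on the peg of the blue key stand. Then lift the offset lever at its balance point (the yellow band) and hold it level over the fixture, with its bore straight above the round post and its fork above the saddle, about 5 cm clear above the top of the post; finish while still holding it there. Leave the timer, both pipettes and the tip box where they are.

Things in the scene. Friction and masses are not known exactly. Their poses are not given: they have to be found in the camera images.
- fixture: grey assembly fixture fixed to the table, base plate 75 x 235 x 12 mm (x, y, z), origin at the centre of its underside. Along its own y: steel post at y = -85 mm, dark key socket block (36 x 40 mm, top 44 mm above the table) at y = 0, saddle with two black cheeks (top 38 mm above the table) at y = +85 mm. Fixture and key stand may have changed places.
- fixture_post (a point): centre of the top of the fixture's post, 62 mm above the table; the post is 14 mm thick
- fixture_saddle (a point): middle of the saddle between its cheeks, 26 mm above the table
- key_stand: blue key stand fixed to the table: foot 100 x 75 x 12 mm, origin at the centre of its underside, an aluminium column 140 mm high at x = +36 mm and one round steel peg 8 mm thick that runs from the column towards the stand's own -x and rises by 10 degrees; its end is rounded and free
- peg_root (a point): on the peg's axis where it leaves the column, 126 mm above the table
- peg_tip (a point): on the peg's axis at its free end, 137 mm above the table and 63 mm (horizontally) from peg_root
- clamp_key: red clamp key, 122 mm high, 70 g, loose, upright in the fixture's socket at the start (26 mm deep, 1.5 mm play). Origin under its foot, z up the shank. Flat tab on top: 10 mm thick (x), 26 mm wide (y), z = 90 to 122 mm; grip it from above across the 10 mm. The eye is just below the tab. Symmetric under a half turn; foot-heavy, so it hangs upright from the eye.
- key_eye (a point): centre of the key's eye at z = 73 mm; the eye's axis is the key's x axis; hole 24 mm, ring outside 36 mm, 8 mm thick
- key_tab (a point): middle of the key's tab, z = 106 mm
- offset_lever: offset lever, 213 mm long along its y, 0.3 to 0.6 kg, loose, flat on the table. Heavy steel boss (48 mm across, 40 high, bore 20) at y = -45 mm; bar 14 mm wide (x), z = 12 to 28 mm, runs to the light forked end at y = +125 mm. Origin at underside level, below the balance point, which a yellow band (y = -15 to +15 mm) marks. Grip the bar there across its width.
- lever_balance (a point): the balance point, in the middle of the bar's section at the yellow band, 20 mm above the lever's underside
- lever_bore (a point): centre of the boss's bore at its lower end (y = -45 mm, z = 0)
- lever_fork (a point): below the forked end (y = +125 mm, z = 0); with the bore above the post, and the lever parallel to the fixture, it is above the saddle
- timer: white bench timer, 62 x 62 x 21 mm, bystander, loose
- pipette_blue: white pipette with blue details, 256 x 43 x 27 mm, lying, bystander, loose
- pipette_yellow: white pipette with yellow details, 256 x 43 x 27 mm, lying, bystander, loose
- tip_box: blue box of yellow pipette tips, 81 x 118 x 62 mm, bystander, loose
Things that resemble listed ones, but are neither listed nor needed, are in the scene too. There is more than one size of the clamp_key; the one meant has the size given above.

How it is judged:
By the outcome, as a careful person would: the job done as asked, in the order asked, and still so for the second after the job is handed in, while the arm keeps its last pose, push and grip.
It also fails if it takes over 61 s, if anything falls off the work surface, if the arm or the gripper's body presses on something with over 40 N, if the wrist force passes 120 N, or if a joint passes its speed limit or range.

### The arm

A 6-joint arm with a two-finger parallel gripper is mounted at the origin on a cart in front of the work surface, level with it; the furniture and walls round the work are solid. World frame = base frame: x ahead of the robot, y to its left, z up, the work surface at z = 0. Lengths are in m, angles in rad, forces in N, time in s.
With the tool pointing down it reaches from about 0.25 to 0.775 m from the base axis. Payload 4 kg.
Tool frame: the origin (TCP) lies midway between the tips of the shut fingers; the grasp point (between the pads) lies 19 mm behind it; z points along the fingers, y is the line along which they close (so a half turn about z gives the same grasp; the last joint's range is limited). The gripper opens to 94 mm and grips with 3 to 60 N. Pads are 16 mm wide; open, the fingers measure 119 mm over their backs; the gripper's body (75 mm by 177 mm) begins 78 mm behind the grasp point.
Start: joints at [-1.45, 0.087, 1.371, -0, 1.684, -0.103], TCP at [0.122, -0.536, 0.206] pointing down, gripper open.
Joint ranges: [-3.1, 3.1], [-0.76, 2.03], [0.27, 2.55], [-1.08, 4.22], [0.17, 2.65], [-2.57, 2.57]. Speed limits (rad/s): [2.79, 2.79, 3.14, 3.14, 3.14, 3.14].

### API

Orientations are given as a unit quaternion [x, y, z, w].
In Python, from plant import r, command_gripper, inverse_kinematics, telemetry, camera gives the robot as it stands. Calls block until the motion is done:
- r.reach(position, orientation): joint-space move of the TCP to a pose.
- r.line_to(position, rotation=None, speed=0.15, contact_N=None): straight line of the TCP; rotation=None keeps the orientation; speed is the mean speed in m/s. With contact_N (N) it stops when the force on the tool has changed by that much, and returns True; else False.
- r.movej(angles): joint-space move.
- command_gripper(opening, newtons=None): opening from 0.0 (shut) to 1.0 (fully open); newtons is the grip in N (None keeps the last); returns when the fingers have stopped.
- r.wait(seconds).
- inverse_kinematics(position, orientation): joint angles nearest the present ones, or None.
- telemetry.get_state(): the state.
- camera(name): name is "side" or "top"; returns a dict with "img" (384x512x3 uint8, red, green, blue), "z_map" (384x512 float32, m along the optical axis (not along the pixel's ray), 0 where there is no reading), "fovy" (degrees; the focal length in pixels is half the picture's height over the tangent of half this angle, whatever the lens; pixels are square), "cx", "cy" (the principal point, pixels), "dist_coeffs" ([k1, k2, p1, p2, k3] as OpenCV has them; the pictures are not rectified), "cam_to_world" (4x4, takes a point from camera to world coordinates). Camera axes: x right, y up, looking along -z (the intrinsics and any distortion apply to the point x, -y, -z); pixel columns grow to the right and rows downward; lengths in m; the calibration is good to about 2 mm. A picture is of the moment at which its call begins.
A pose or a line that the arm cannot do raises r.IKError and nothing moves.
- r.close_job(): hands the job in; it is judged then, once.
The state is a dict: "clock": time; "q": joint angles; "dq": joint speeds; "joint_torque": joint torques, N m; "position": TCP position; "tool_rot": TCP orientation; "ft_force": force on the tool from outside, world axes, zero at the start; "wrist_torque": the same for the moment, N m; "opening": opening from 0.0 (shut) to 1.0 (fully open); "grasp_force": force on a finger pad.
Only numpy, scipy, OpenCV 4.12 (cv2) and the standard library are available. Lean on these libraries where they do the work, as an engineer would, in place of code of your own. Each camera call takes 0.05 s, during which the arm holds its last target. There are 200 camera calls.

## Working session

There is one attempt and no reset: what is moved stays moved. The work goes in short steps, each a Python script; the robot and the scene stay as the last script left them, time stands still between calls to the robot, and variables do not carry over. Pictures are saved under pics/ and viewed, at most 12 in all, crops included, and the job is handed in when it is done.

```bash
mkdir -p pics; ls
cat > h.py <<'E'
import numpy as np, cv2, pickle
def undist(c,uv):
    h=c["img"].shape[0]; f=h/2/np.tan(np.radians(c["fovy"])/2)
    K=np.array([[f,0,c["cx"]],[0,f,c["cy"]],[0,0,1.]])
    return cv2.undistortPoints(np.asarray(uv,float).reshape(-1,1,2),K,np.array(c["dist_coeffs"],float)).reshape(-1,2)
def rays(c,uv):
    n=undist(c,uv); M=np.array(c["cam_to_world"])
    d=np.c_[n[:,0],-n[:,1],-np.ones(len(n))]@M[:3,:3].T
    return M[:3,3],d
def onplane(c,uv,z):
    o,d=rays(c,uv); return o+d*((z-o[2])/d[:,2])[:,None]
def depthpts(c,uv):
    uv=np.asarray(uv).reshape(-1,2); o,d=rays(c,uv)
    z=c["z_map"][uv[:,1].astype(int),uv[:,0].astype(int)]
    return o+d*z[:,None]
def world(c):
    h,w=c["z_map"].shape; u,v=np.meshgrid(np.arange(w),np.arange(h))
    P=depthpts(c,np.c_[u.ravel(),v.ravel()]).reshape(h,w,3); P[c["z_map"]==0]=np.nan
    return P
E
python3 - <<'E'
from plant import *
import pickle,cv2,numpy as np
for n in("top","side"):
    c=camera(n); pickle.dump(c,open(n+"0.pkl","wb"))
    cv2.imwrite(f"pics/{n}0.png",cv2.resize(c["img"][:,:,::-1],(800,600),interpolation=cv2.INTER_CUBIC))
    print(n,c["fovy"],c["cx"],c["cy"],c["dist_coeffs"],np.round(c["cam_to_world"],3).tolist())
print(telemetry.get_state())
E
```

```text
pics
top 56.78672022680344 257.233270584318 184.98360042662912 [-0.05953236  0.          0.          0.          0.        ] [[0.002, 0.987, -0.163, 0.373], [-1.0, 0.001, -0.005, 0.073], [-0.005, 0.163, 0.987, 1.526], [0.0, 0.0, 0.0, 1.0]]
side 44.22226459687114 259.50432369716 193.7464147836518 [0.05492257 0.         0.         0.         0.        ] [[0.948, 0.123, -0.292, 0.054], [-0.317, 0.335, -0.888, -1.508], [-0.012, 0.934, 0.356, 0.747], [0.0, 0.0, 0.0, 1.0]]
{'clock': 0.1, 'q': array([-1.45010447e+00,  8.78980498e-02,  1.37207877e+00,  1.99724819e-05,
        1.68360576e+00, -1.03117751e-01]), 'dq': array([ 0.0011555 , -0.00133516, -0.00190909,  0.00107598,  0.00190187,
        0.00024552]), 'joint_torque': array([ 2.24695119e-03, -3.41253591e+01, -3.03303123e+01,  7.19692698e-02,
        3.04020708e-02, -9.16423528e-05]), 'position': array([ 0.12200392, -0.53579697,  0.20442431]), 'tool_rot': array([ 9.93744572e-01,  1.11672445e-01,  1.18081128e-06, -9.95012299e-04]), 'ft_force': array([-0.56481755, -1.15914243,  0.40793665]), 'wrist_torque': array([ 0.00773016,  0.04625355, -0.01147686]), 'grasp_force': 0.0, 'opening': 0.9993801995734823}
```

View pics/top0.png

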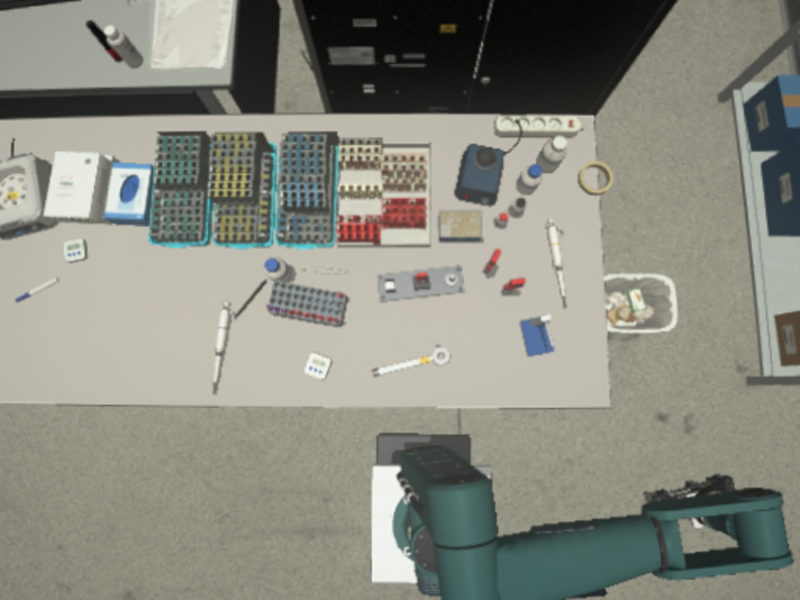

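View pics/side0.png

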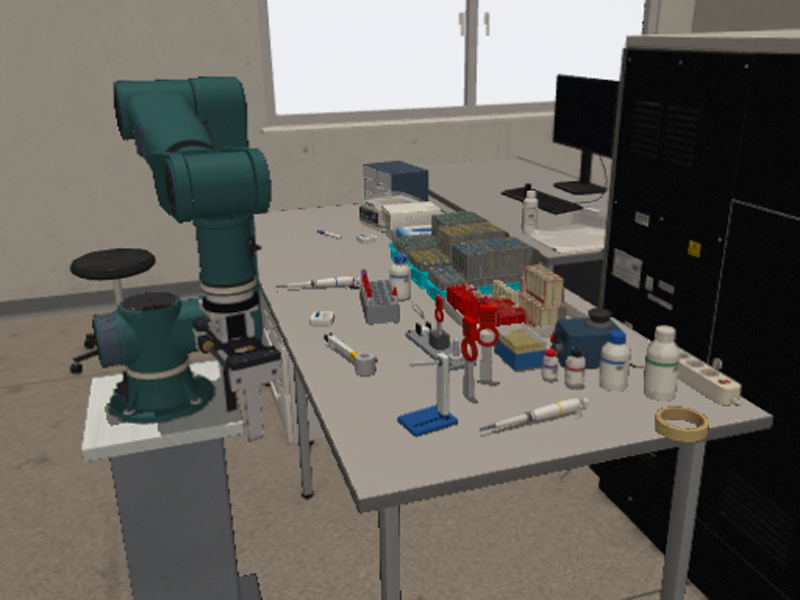

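Top view: fixture (421,283) with a red key in its socket, two free-standing red keys at (492,262) and (513,285), blue stand (537,335), and the lever from (375,372) to its boss at (440,355). Side view: the fixture's key is at (440,308), the other two at (470,340) and (487,330). I take the first to be the one meant because it stands in the fixture's socket, and will confirm its size with a crop.

Run:
```python
import pickle,cv2,numpy as np
from h import *
t=pickle.load(open("top0.pkl","rb"));s=pickle.load(open("side0.pkl","rb"))
a=cv2.resize(t["img"][160:245,230:360,::-1],(780,510),interpolation=cv2.INTER_CUBIC)
b=cv2.resize(s["img"][180:280,200:330,::-1],(780,600),interpolation=cv2.INTER_CUBIC)
cv2.imwrite("pics/tc.png",a);cv2.imwrite("pics/sc.png",b)
for n,c in(("top",t),("side",s)):
    P=world(c); hsv=cv2.cvtColor(c["img"],cv2.COLOR_RGB2HSV); H,S,V=[hsv[...,i].astype(int) for i in range(3)]
    ws=(P[...,0]>.2)&(P[...,0]<.85)&(P[...,1]>-.5)&(P[...,1]<.35)&(P[...,2]>-.01)&(P[...,2]<.3)
    for name,m in(("red",((H<8)|(H>172))&(S>150)),("blue",(H>100)&(H<125)&(S>140)),("yel",(H>18)&(H<32)&(S>130))):
        k,l,st,ce=cv2.connectedComponentsWithStats((m&ws).astype(np.uint8))
        for i in range(1,k):
            if st[i,4]>8:
                q=P[l==i]; print(n,name,st[i].tolist(),np.round(np.nanmedian(q,0),3),"min",np.round(np.nanpercentile(q,3,axis=0),3),"max",np.round(np.nanpercentile(q,97,axis=0),3))
    # table height check
```

```text
top red [219, 144, 4, 9, 23] [0.772 0.234 0.073] min [0.754 0.229 0.029] max [0.787 0.247 0.08 ]
top red [225, 144, 3, 9, 24] [0.774 0.212 0.074] min [0.752 0.207 0.055] max [0.788 0.219 0.079]
top red [230, 144, 4, 9, 20] [0.772 0.187 0.071] min [0.757 0.183 0.045] max [0.788 0.195 0.076]
top red [236, 144, 3, 9, 24] [0.773 0.166 0.074] min [0.756 0.161 0.056] max [0.788 0.171 0.079]
top red [315, 160, 5, 7, 16] [ 0.683 -0.153  0.174] min [ 0.67 -0.16  0.17] max [ 0.693 -0.145  0.181]
top red [328, 179, 7, 3, 17] [ 0.616 -0.206  0.173] min [ 0.611 -0.218  0.17 ] max [ 0.62  -0.194  0.181]
top yel [270, 229, 4, 3, 9] [0.429 0.018 0.028] min [0.425 0.014 0.021] max [0.433 0.027 0.032]
side red [233, 177, 5, 13, 37] [0.535 0.286 0.088] min [0.526 0.245 0.072] max [0.545 0.333 0.097]
side red [286, 182, 48, 49, 1015] [0.753 0.016 0.075] min [ 0.611 -0.231  0.032] max [0.841 0.239 0.174]
side red [251, 184, 3, 5, 11] [0.596 0.238 0.081] min [0.591 0.231 0.077] max [0.601 0.242 0.092]
side red [278, 189, 6, 17, 73] [0.639 0.02  0.111] min [0.635 0.008 0.079] max [0.647 0.041 0.137]
side red [349, 223, 7, 5, 26] [ 0.814 -0.203  0.064] min [ 0.806 -0.21   0.059] max [ 0.827 -0.187  0.067]
side blue [317, 219, 31, 18, 264] [ 0.774 -0.137  0.019] min [ 0.76  -0.146  0.002] max [ 0.828 -0.049  0.036]
side blue [255, 260, 38, 19, 386] [ 0.487 -0.307  0.011] min [ 0.446 -0.335  0.003] max [ 0.54  -0.267  0.014]
side yel [322, 217, 8, 7, 16] [ 0.761 -0.11   0.055] min [ 0.758 -0.139  0.049] max [ 0.765 -0.079  0.058]
side yel [331, 221, 8, 4, 14] [ 0.782 -0.14   0.05 ] min [ 0.768 -0.145  0.046] max [ 0.794 -0.136  0.058]
side yel [224, 225, 4, 6, 16] [0.423 0.018 0.023] min [ 0.42  -0.005  0.012] max [0.43  0.028 0.035]
```

View pics/tc.png

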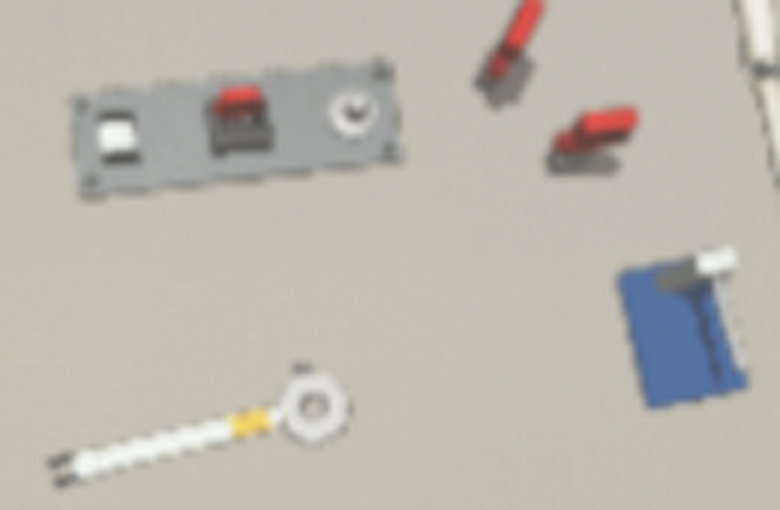

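View pics/sc.png

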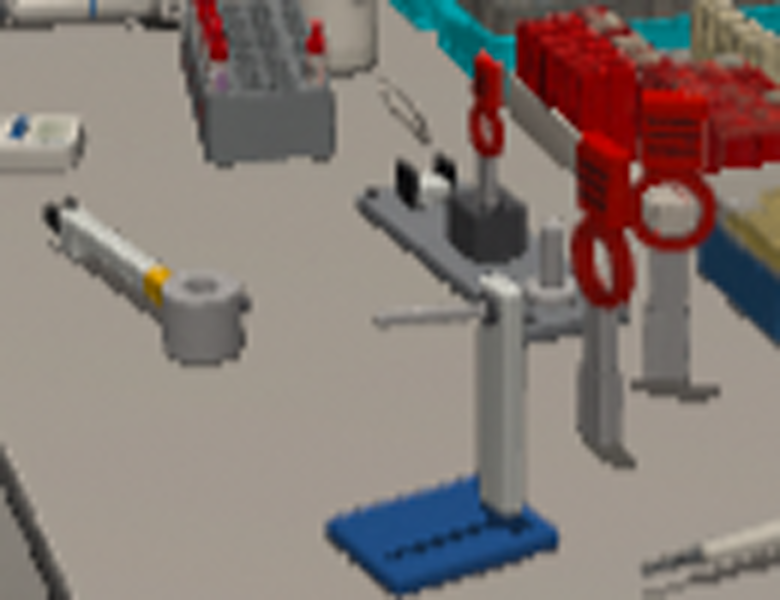

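The crops confirm the choice. The socketed key's top is at z≈0.137 against 0.140 expected, while the other two reach about 0.18 and stand on the table, so they are the larger size. Post is at the -y end of the fixture and saddle at the +y end; the stand's peg points towards the robot.

Run:
```python
import pickle,cv2,numpy as np
from h import *
for n in("top","side"):
    c=pickle.load(open(n+"0.pkl","rb")); P=world(c)
    hsv=cv2.cvtColor(c["img"],cv2.COLOR_RGB2HSV); H,S,V=[hsv[...,i].astype(int) for i in range(3)]
    X,Y,Z=P[...,0],P[...,1],P[...,2]
    tb=(abs(X-.5)<.05)&(abs(Y+.1)<.08)
    print(n,"table z",np.nanmedian(Z[tb]),np.nanstd(Z[tb]))
    def box(x0,x1,y0,y1,z0,z1): return (X>x0)&(X<x1)&(Y>y0)&(Y<y1)&(Z>z0)&(Z<z1)
    def rect(m,z,name):
        m=m.astype(np.uint8); m=cv2.morphologyEx(m,cv2.MORPH_CLOSE,np.ones((3,3),np.uint8))
        cs,_=cv2.findContours(m,cv2.RETR_EXTERNAL,cv2.CHAIN_APPROX_NONE)
        if not cs: print(name,"none");return
        k=max(cs,key=cv2.contourArea).reshape(-1,2)
        w=onplane(c,k,z)[:,:2].astype(np.float32)*1000
        r=cv2.minAreaRect(w); print(name,"rect mm",np.round(r[0],1),np.round(r[1],1),round(r[2],1),len(k))
    blue=(H>100)&(H<128)&(S>90)&box(.38,.6,-.4,-.2,-.01,.025)
    rect(blue,.012,"foot")
    rect(box(.5,.75,-.13,.17,.006,.06)&~((H<8)&(S>100)),.012,"fixture")
    red=((H<10)|(H>170))&(S>100)&box(.55,.72,-.06,.1,.05,.2)
    q=P[red]; print("key red n",len(q), "top",np.round(np.median(q[q[:,2]>.132],0),4) if (q[:,2]>.132).any() else None)
    for nm,b in (("post",box(.5,.75,-.13,-.03,.05,.075)),("cheek",box(.5,.75,.05,.17,.028,.06)),("socket",box(.55,.72,-.03,.06,.038,.05)&(S<80)),("column",box(.4,.6,-.4,-.2,.134,.15)),("peg",box(.4,.6,-.4,-.2,.115,.1395)),("boss",box(.3,.6,-.1,.2,.034,.046)),("bar",box(.3,.6,-.1,.25,.02,.033))):
        q=P[b]; 
        if len(q): print(nm,len(q),"mean",np.round(q.mean(0),4),"min",np.round(q.min(0),3),"max",np.round(q.max(0),3))
    y=(H>18)&(H<34)&(S>90)&box(.3,.6,-.1,.2,.005,.04)
    if y.any():
        v,u=np.nonzero(y); print("band",len(u),np.round(onplane(c,[[u.mean(),v.mean()]],.028),4))
    b=box(.3,.6,-.05,.25,.02,.033)
    q=P[b][:,:2]; vx,vy,x0,y0=cv2.fitLine(q.astype(np.float32),cv2.DIST_HUBER,0,.001,.001).ravel(); print("bar line",np.degrees(np.arctan2(-vx,vy)),x0,y0)
```

```text
top table z -0.0007357712059168353 0.00609525540731634
foot rect mm [ 493.7 -286.4] [93.  65.9] 12.4 64
fixture rect mm [642.1  28.7] [ 99.4 240.9] 6.5 158
key red n 23 top [0.6404 0.0331 0.1382]
post 11 mean [ 0.6513 -0.0547  0.0584] min [ 0.645 -0.062  0.053] max [ 0.657 -0.049  0.065]
cheek 32 mean [0.6592 0.1252 0.0354] min [0.618 0.103 0.029] max [0.749 0.168 0.058]
socket 42 mean [0.6349 0.0302 0.0436] min [0.625 0.009 0.039] max [0.655 0.048 0.05 ]
column 42 mean [ 0.5099 -0.2838  0.138 ] min [ 0.46  -0.295  0.134] max [ 0.538 -0.267  0.144]
peg 56 mean [ 0.5104 -0.2827  0.1331] min [ 0.46  -0.296  0.115] max [ 0.539 -0.266  0.139]
boss 83 mean [ 0.44   -0.0181  0.0392] min [ 0.395 -0.044  0.034] max [0.462 0.131 0.046]
bar 147 mean [0.428  0.084  0.0268] min [ 0.387 -0.036  0.02 ] max [0.599 0.247 0.033]
band 19 [[0.4292 0.0215 0.028 ]]
bar line -167.81688 0.4170459 0.07812873
side table z -0.0006554175029139797 0.006689840832842145
foot rect mm [ 491.2 -304.5] [103.3  83.2] 11.3 83
fixture rect mm [646.9  38.6] [103.  276.8] 6.9 108
key red n 80 top [0.6403 0.024  0.1353]
post 14 mean [ 0.651  -0.0584  0.0564] min [ 0.645 -0.066  0.051] max [ 0.658 -0.049  0.062]
cheek 28 mean [0.6605 0.1144 0.0342] min [0.615 0.051 0.03 ] max [0.749 0.165 0.041]
socket 49 mean [0.6411 0.0223 0.0422] min [0.623 0.003 0.038] max [0.662 0.051 0.048]
column 41 mean [ 0.5034 -0.293   0.1373] min [ 0.459 -0.305  0.134] max [ 0.537 -0.277  0.141]
peg 104 mean [ 0.5126 -0.2934  0.1308] min [ 0.461 -0.305  0.115] max [ 0.54  -0.277  0.139]
boss 68 mean [ 0.4385 -0.0298  0.0379] min [ 0.416 -0.054  0.034] max [ 0.465 -0.002  0.042]
bar 190 mean [0.4617 0.0957 0.0261] min [ 0.389 -0.055  0.02 ] max [0.6   0.25  0.033]
band 20 [[0.4221 0.0106 0.028 ]]
bar line -28.599613 0.46228713 0.09974279
```

Run:
```python
import pickle,cv2,numpy as np
from h import *
t=pickle.load(open("top0.pkl","rb"));s=pickle.load(open("side0.pkl","rb"))
f=lambda p,o:[[o[0]+(p[0]+.5)/6-.5,o[1]+(p[1]+.5)/6-.5]]
for n,z,a,b in(("boss top",.04,(314,406),(205,284)),("bandtop",.028,(250,422),(160,278)),("column top",.14,(714,262),(503,285)),("socket top",.044,(240,128),(487,202)),("key top",.14,(240,93),(487,57)),
  ("foot corner -x+y",.012,(648,404),(330,525)),("foot -x-y",.012,(745,383),(400,588)),("foot +x+y",.012,(620,270),None),("foot +x-y",.012,None,(556,533)),
  ("plate -x+y",.012,(85,197),(362,200)),("plate -x-y",.012,(402,160),(528,336)),("plate +x+y",.012,(75,97),None),("plate +x-y",.012,(390,64),None),
  ("post top",.062,(355,106),(551,222)),("peg tip",.137,(740,365),(378,322)),("fork end",.028,(62,468),(58,212))):
    A=np.round(onplane(t,f(a,(230,160)),z)[0],4) if a else None; B=np.round(onplane(s,f(b,(200,180)),z)[0],4) if b else None
    print(n,A,B)
# enlarged crops of stand+lever at 12x combined
a=cv2.resize(t["img"][195:235,325:365,::-1],(400,400),interpolation=cv2.INTER_CUBIC)
b=cv2.resize(t["img"][162:202,235:275,::-1],(400,400),interpolation=cv2.INTER_CUBIC)
cv2.imwrite("pics/d.png",np.hstack([a,cv2.resize(t["img"][168:198,275:305,::-1],(400,400),interpolation=cv2.INTER_CUBIC)]))
```

```text
boss top [ 0.4397 -0.0227  0.04  ] [ 0.4424 -0.029   0.04  ]
bandtop [0.4291 0.0213 0.028 ] [0.4257 0.0137 0.028 ]
column top [ 0.529  -0.2794  0.14  ] [ 0.5292 -0.2908  0.14  ]
socket top [0.6347 0.0281 0.044 ] [0.6394 0.0199 0.044 ]
key top [0.6413 0.0309 0.14  ] [0.6399 0.0224 0.14  ]
foot corner -x+y [ 0.4423 -0.2612  0.012 ] [ 0.4394 -0.2773  0.012 ]
foot -x-y [ 0.457  -0.3309  0.012 ] [ 0.453  -0.3481  0.012 ]
foot +x+y [ 0.5377 -0.2442  0.012 ] None
foot +x-y None [ 0.5462 -0.324   0.012 ]
plate -x+y [0.59   0.1385 0.012 ] [0.5901 0.1207 0.012 ]
plate -x-y [ 0.6171 -0.0894  0.012 ] [ 0.6176 -0.1055  0.012 ]
plate +x+y [0.663  0.1463 0.012 ] None
plate +x-y [ 0.6876 -0.0818  0.012 ] None
post top [ 0.6472 -0.0518  0.062 ] [ 0.6497 -0.0607  0.062 ]
peg tip [ 0.4618 -0.2947  0.137 ] [ 0.4577 -0.3042  0.137 ]
fork end [0.397  0.1524 0.028 ] [0.3899 0.1334 0.028 ]
```

View pics/d.png

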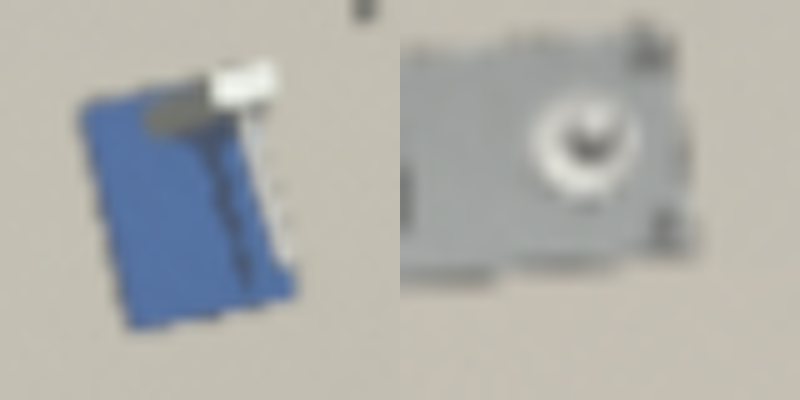

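The crop shows the foot's corners near (80,105), (128,330) and (297,295), the column top at (245,85), and the post inside its light collar at (585,145). The side camera looks down at only about 21°, so its y values are poor. I take y from the top camera and x from both.

Adopted values:
- **Fixture:** (0.6395, 0.029), yaw 6.4°.
- **Peg:** tip (0.461, -0.294), yaw 11.8°.
- **Lever:** balance point (0.429, 0.0213), yaw 13.6°.

Now the key.

```bash
cat >> h.py <<'E'
def quat(phi):  # tool down, closing line at world angle phi (deg)
    a=np.radians(phi+90)/2; return [np.cos(a),np.sin(a),0,0]
FIX=np.array([.6395,.029]); FY=6.4
TIP=np.array([.461,-.2938]); SY=11.8
LEV=np.array([.4291,.0213]); LY=13.6
def rot(d): a=np.radians(d); return np.array([[np.cos(a),-np.sin(a)],[np.sin(a),np.cos(a)]])
def show(tel,tag=""):
    s=tel.get_state(); print(tag,round(s["clock"],2),"pos",np.round(s["position"],4),"F",np.round(s["ft_force"],1),"T",np.round(s["wrist_torque"],2),"op",round(s["opening"],3),"g",round(s["grasp_force"],1))
E
python3 - <<'E'
from plant import *
from h import *
r.line_to([.122,-.536,.29],speed=.2)
command_gripper(.45,15)
r.reach([*FIX,.26],quat(FY)); show(telemetry,"above")
hit=r.line_to([*FIX,.111],speed=.12,contact_N=8); show(telemetry,f"down {hit}")
if not hit:
    command_gripper(0,8); show(telemetry,"grip")
for n in("top","side"):
    c=camera(n); pickle.dump(c,open(n+"1.pkl","wb"))
b=cv2.resize(c["img"][150:250,220:350,::-1],(780,600),interpolation=cv2.INTER_CUBIC);cv2.imwrite("pics/g1.png",b)
E
```

```text
above 4.31 pos [0.6395 0.0279 0.2601] F [ 0.9  0.1 -0.4] T [ 0.02 -0.1   0.02] op 0.451 g 0.0
down False 5.7 pos [0.6402 0.029  0.1123] F [-0.8 -0.5  0.3] T [-0.01 -0.13 -0.  ] op 0.451 g 0.0
grip 6.3 pos [0.64   0.0291 0.1111] F [ 1.2  0.8 -0.7] T [ 0.01 -0.48  0.04] op 0.107 g 8.0
```

View pics/g1.png

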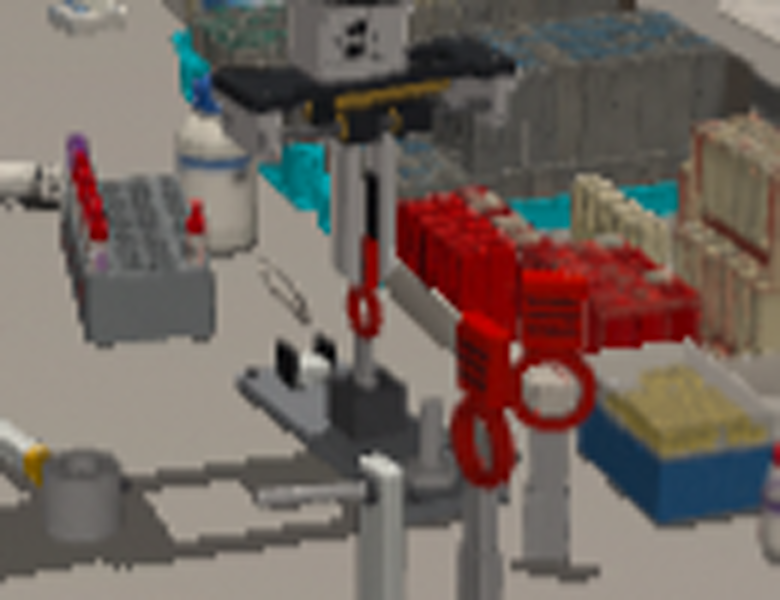

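The side view shows the tab gripped between the fingers, with the eye at (365,308) just below them; the opening matches the 10 mm tab. Next: tighten the grip, pull, carry to the front of the peg and look.

Run:
```python
from plant import *
from h import *
command_gripper(0,35)
p=telemetry.get_state()["position"]
r.line_to([p[0],p[1],.16],speed=.08); show(telemetry,"pull")
r.line_to([p[0],p[1],.25],speed=.15); show(telemetry,"up")
u=rot(SY)[:,0]; a=TIP-.045*u
r.line_to([*a,.25],rotation=quat(SY),speed=.2)
r.line_to([*a,.158],speed=.12); show(telemetry,"pre")
for n in("top","side"):
    c=camera(n); pickle.dump(c,open(n+"2.pkl","wb"))
    if n=="top": A=c["img"][180:240,310:370,::-1]
    else: B=c["img"][190:250,230:290,::-1]
f=lambda I:cv2.resize(I,(400,400),interpolation=cv2.INTER_CUBIC)
cv2.imwrite("pics/p2.png",np.hstack([f(A),f(B)]))
```

```text
pull 7.38 pos [0.6395 0.029  0.1595] F [ 1.2  0.2 -0.4] T [-0.06 -0.06 -0.03] op 0.104 g 35.0
up 8.13 pos [0.6397 0.0291 0.2486] F [-0.   0.3 -1.4] T [-0.08 -0.08 -0.02] op 0.108 g 35.0
pre 11.2 pos [ 0.4174 -0.3034  0.159 ] F [ 0.3  0.1 -0.1] T [ 0.01 -0.14 -0.05] op 0.103 g 35.0
```

View pics/p2.png

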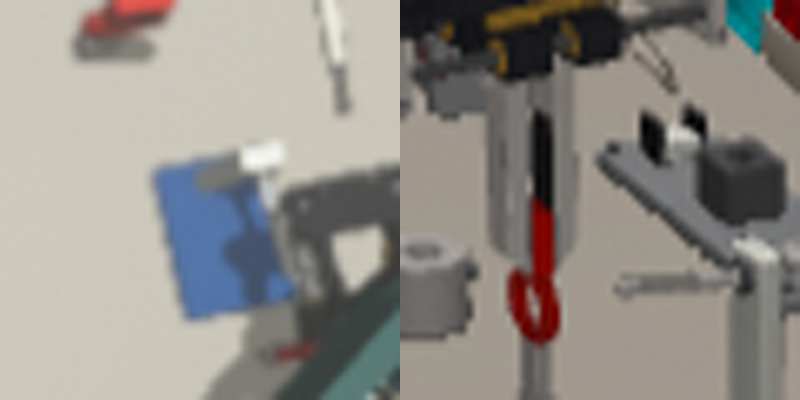

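Run:
```python
from h import *
t=pickle.load(open("top2.pkl","rb"));s=pickle.load(open("side2.pkl","rb"))
def proj(c,P):
    M=np.array(c["cam_to_world"]); q=(np.linalg.inv(M)@np.r_[P,1])[:3]*[1,-1,-1]
    f=192/np.tan(np.radians(c["fovy"])/2); K=np.array([[f,0,c["cx"]],[0,f,c["cy"]],[0,0,1.]])
    return cv2.projectPoints(q.reshape(1,3),np.zeros(3),np.zeros(3),K,np.array(c["dist_coeffs"]))[0].ravel()
E=np.array([.4174,-.3034,.139]);T=np.r_[TIP,.137]
print("pred eye,tip side",proj(s,E),proj(s,T)); 
hsv=cv2.cvtColor(s["img"],cv2.COLOR_RGB2HSV); m=((hsv[...,0]<8)|(hsv[...,0]>172))&(hsv[...,1]>110)
sub=m[228:250,240:258]; v,u=np.nonzero(sub); print("ring bbox side",u.min()+240,u.max()+240,v.min()+228,v.max()+228)
print("obs eye",230+(135.5)/6.667-.5,190+305.5/6.667-.5,"obs tip",230+(219)/6.667-.5,190+286.5/6.667-.5)
for d,n in(((.01,0,0),"x"),((0,.01,0),"y"),((0,0,.01),"z")): print(n,proj(s,E+d)-proj(s,E))
hsv=cv2.cvtColor(t["img"],cv2.COLOR_RGB2HSV); m=((hsv[...,0]<10)|(hsv[...,0]>170))&(hsv[...,1]>90)
v,u=np.nonzero(m[225:240,345:365]); u+=345; v+=225
print("top red",u.min(),u.max(),v.min(),v.max(),u.mean(),v.mean(),len(u),"pred eye top",proj(t,E),"ring ends y±18",proj(t,E+[0.004,.018,0]),proj(t,E-[.004,.018,0]),"foot", proj(t,E-[0,0,.073]))
```

```text
pred eye,tip side [249.52184992 234.55080263] [262.49345975 231.66698505]
ring bbox side 246 253 228 241
obs eye 249.82398380080997 235.32270886455677 obs tip 262.3483575821209 232.47285135743212
x [ 3.23531149 -0.50435187]
y [-1.00531384 -1.38838916]
z [-0.06520015 -3.07849032]
top red 352 356 232 233 354.0 232.5 8 pred eye top [355.69865622 231.81003542] ring ends y±18 [351.06666382 230.78721722] [360.32887255 232.83189584] foot [350.91333652 232.40002454]
```

The side view puts the eye at (135,305) and the peg tip at (222,286) in the right half, within 0.5 px of the predicted offset. Threading now, with contact detection.

Run:
```python
from plant import *
from h import *
u=rot(SY)[:,0]; sl=11/63
e=lambda d:[*(TIP+d*u),.137-sl*d+.020]
show(telemetry)
h=r.line_to(e(0),speed=.08,contact_N=5); show(telemetry,f"tip {h}")
if not h: h=r.line_to(e(.032),speed=.06,contact_N=5); show(telemetry,f"in {h}")
for n in("top","side"):
    c=camera(n); pickle.dump(c,open(n+"3.pkl","wb"))
    if n=="top": A=c["img"][180:240,310:370,::-1]
    else: B=c["img"][190:250,230:290,::-1]
f=lambda I:cv2.resize(I,(400,400),interpolation=cv2.INTER_CUBIC)
cv2.imwrite("pics/p3.png",np.hstack([f(A),f(B)]))
```

```text
11.3 pos [ 0.4176 -0.3035  0.1594] F [-0.2  0.1 -0.7] T [-0.03 -0.08 -0.09] op 0.104 g 35.0
tip False 12.02 pos [ 0.461  -0.2937  0.1567] F [-0.2  0.6  0.2] T [-0.02 -0.11  0.01] op 0.105 g 35.0
in False 12.71 pos [ 0.4923 -0.2872  0.1512] F [-0.7  0.2 -1.3] T [-0.03 -0.15 -0.  ] op 0.105 g 35.0
```

View pics/p3.png

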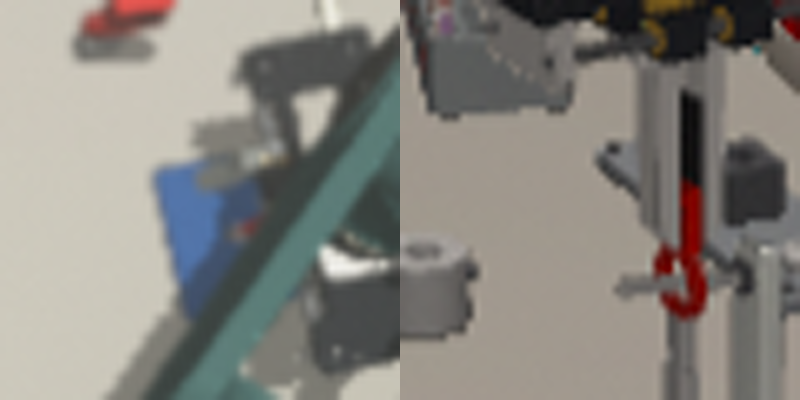

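The peg, from (620,288), enters the ring at (680,285), so it is threaded. Lower until it carries the key, release, lift off and look.

Run:
```python
from plant import *
from h import *
p=telemetry.get_state()["position"]
h=r.line_to([p[0],p[1],p[2]-.014],speed=.02,contact_N=3.5); show(telemetry,f"lower {h}")
if h:
    command_gripper(.22,20); show(telemetry,"open")
    p=telemetry.get_state()["position"]
    h=r.line_to([p[0],p[1],.24],speed=.12); show(telemetry,"up")
    r.line_to([p[0]-.08,p[1]+.1,.24],speed=.2)
for n in("top","side"):
    c=camera(n); pickle.dump(c,open(n+"4.pkl","wb"))
    if n=="top": A=c["img"][180:240,310:370,::-1]
    else: B=c["img"][200:280,230:310,::-1]
f=lambda I:cv2.resize(I,(400,400),interpolation=cv2.INTER_CUBIC)
cv2.imwrite("pics/p4.png",np.hstack([f(A),f(B)]))
```

```text
lower True 13.28 pos [ 0.4924 -0.2877  0.144 ] F [0.7 0.1 3.7] T [-0.17 -0.22  0.06] op 0.103 g 35.0
open 13.68 pos [ 0.4916 -0.287   0.1425] F [0.3 0.1 0.1] T [ 0.01 -0.11  0.03] op 0.222 g 0.0
up 14.64 pos [ 0.4913 -0.2867  0.2389] F [0.1 0.7 0.4] T [-0.05 -0.09 -0.01] op 0.219 g 0.0
```

View pics/p4.png

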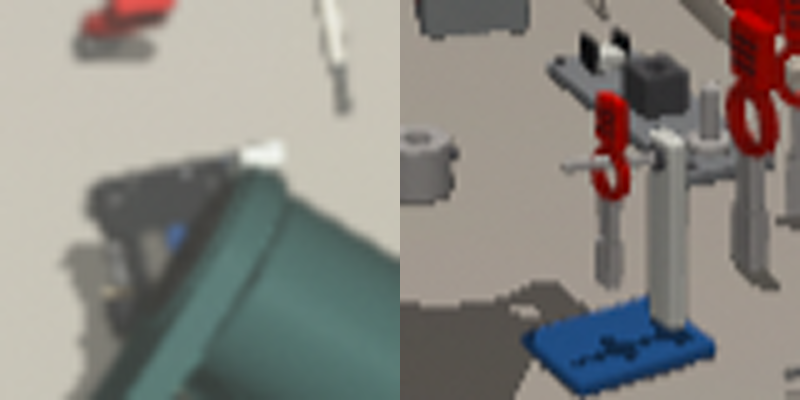

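The key hangs on the peg at (608,165), clear of the foot, with the peg through its eye. Now the lever.

Run:
```python
from plant import *
from h import *
command_gripper(.5,15)
r.reach([*LEV,.15],quat(LY)); show(telemetry,"above")
h=r.line_to([*LEV,.004],speed=.1,contact_N=6); r.wait(.2); show(telemetry,f"down {h}")
if not h:
    command_gripper(0,15); show(telemetry,"grip")
    command_gripper(0,58); r.wait(.3); show(telemetry,"grip")
    r.line_to([*LEV,.03],speed=.04); r.wait(.3); show(telemetry,"lift")
    r.line_to([*LEV,.16],speed=.12); r.wait(.3); show(telemetry,"lift")
for n in("top","side"):
    c=camera(n); pickle.dump(c,open(n+"5.pkl","wb"))
    if n=="top": A=c["img"][190:250,250:310,::-1]
    else: B=c["img"][170:250,190:270,::-1]
f=lambda I:cv2.resize(I,(400,400),interpolation=cv2.INTER_CUBIC)
cv2.imwrite("pics/p5.png",np.hstack([f(A),f(B)]))
```

```text
above 17.05 pos [0.4296 0.0206 0.1507] F [-0.2 -0.3  1.4] T [-0.   -0.07  0.03] op 0.504 g 0.0
down False 18.86 pos [0.4295 0.0213 0.0044] F [ 0.6 -0.1  0.6] T [-0.04 -0.16 -0.02] op 0.497 g 0.0
grip 19.47 pos [0.4292 0.0213 0.004 ] F [ 0.7 -0.2 -0.2] T [ 0.   -0.14  0.04] op 0.148 g 15.0
grip 19.98 pos [0.4292 0.0213 0.004 ] F [ 1.1  0.  -0.7] T [-0.09 -0.3   0.09] op 0.14 g 58.0
lift 21.08 pos [0.4289 0.0213 0.0298] F [-1.4 -0.8 -4.8] T [-0.06 -0.08 -0.04] op 0.146 g 58.0
lift 22.62 pos [0.4289 0.0213 0.1596] F [ 0.3  0.3 -5.7] T [-0.04 -0.14 -0.01] op 0.144 g 58.0
```

View pics/p5.png

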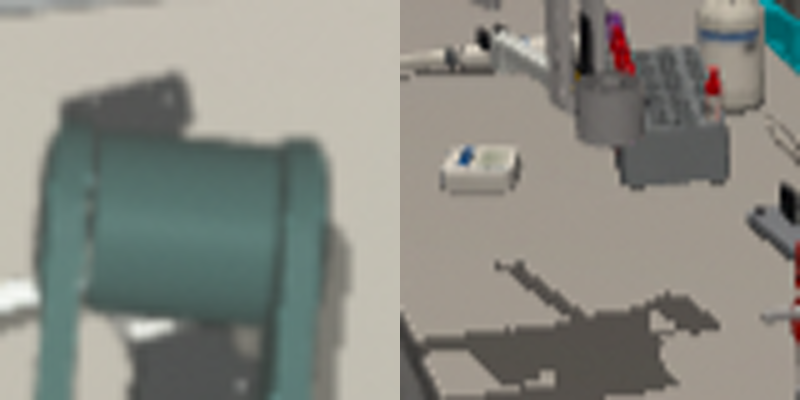

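The lever is lifted: weight about 5.5 N, near-zero moment, so it is balanced. Its shadow is at (620,330). Carry it over the fixture.

Run:
```python
from plant import *
from h import *
g=FIX+rot(FY)@[0,-.040]
r.line_to([*LEV,.2],speed=.15)
r.line_to([*g,.2],rotation=quat(FY),speed=.15)
r.line_to([*g,.116],speed=.08); r.wait(.4); show(telemetry,"there")
for n in("top","side"):
    c=camera(n); pickle.dump(c,open(n+"6.pkl","wb"))
    if n=="top": A=c["img"][155:205,240:310,::-1]
    else: B=c["img"][165:245,235:325,::-1]
cv2.imwrite("pics/p6.png",np.hstack([cv2.resize(A,(350,250),interpolation=cv2.INTER_CUBIC),cv2.resize(B,(450,400),interpolation=cv2.INTER_CUBIC)[:250]]) if 0 else np.vstack([cv2.resize(A,(420,300),interpolation=cv2.INTER_CUBIC),cv2.resize(B,(420,300),interpolation=cv2.INTER_CUBIC)]))
```

```text
there 26.33 pos [ 0.644  -0.0108  0.1162] F [-0.3 -0.7 -5.9] T [-0.04 -0.11  0.01] op 0.142 g 58.0
```

View pics/p6.png

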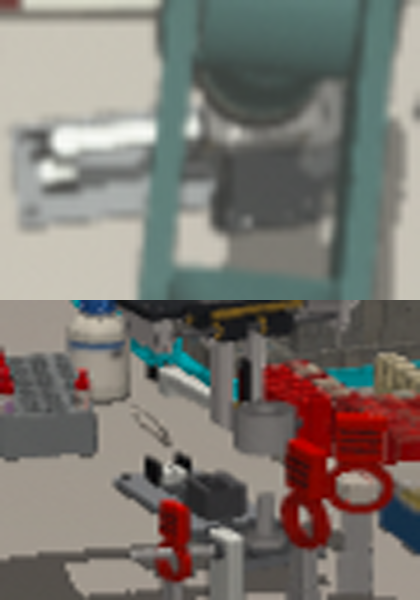

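Run:
```python
from h import *
t=pickle.load(open("top6.pkl","rb"));s=pickle.load(open("side6.pkl","rb"))
for n,c in(("top",t),("side",s)):
    P=world(c); hsv=cv2.cvtColor(c["img"],cv2.COLOR_RGB2HSV); L=(P-[*FIX,0]); L[...,:2]=L[...,:2]@rot(FY)   # fixture frame
    low=hsv[...,1]<60
    for nm,y0,y1,z0,z1 in(("fork part of bar",.03,.12,.1,.16),("boss",-.125,-.055,.105,.16),("post",-.11,-.06,.045,.07)):
        m=low&(abs(L[...,0])<.035)&(L[...,1]>y0)&(L[...,1]<y1)&(L[...,2]>z0)&(L[...,2]<z1)
        q=L[m]
        if len(q)<5: print(n,nm,len(q)); continue
        v,u=np.nonzero(m)
        print(n,nm,len(q),"fixframe mean",np.round(q.mean(0),4),"p3",np.round(np.percentile(q,3,axis=0),4),"p97",np.round(np.percentile(q,97,axis=0),4),"u",u.min(),u.max(),"v",v.min(),v.max())
        if "bar" in nm:
            a=np.polyfit(q[:,1],q[:,0],1); b=np.polyfit(q[:,1],q[:,2],1); print("  yaw err deg",np.degrees(-a[0]),"x@0",a[1],"pitch deg",np.degrees(b[0]),"z@y0",b[1])
            if n=="top":
                w=onplane(c,np.c_[u,v],.14)[:,:2]-FIX; w=w@rot(FY); print("  plane: x mean",w[:,0].mean(),"yaw",np.degrees(-np.polyfit(w[:,1],w[:,0],1)[0]),"ymax",w[:,1].max())
# boss and post column centres along the side image rows
g=cv2.GaussianBlur(s["img"],(1,1),0)
def proj(c,P):
    M=np.array(c["cam_to_world"]); q=(np.linalg.inv(M)@np.r_[P,1])[:3]*[1,-1,-1]
    f=192/np.tan(np.radians(c["fovy"])/2); K=np.array([[f,0,c["cx"]],[0,f,c["cy"]],[0,0,1.]])
    return cv2.projectPoints(q.reshape(1,3),np.zeros(3),np.zeros(3),K,np.array(c["dist_coeffs"]))[0].ravel()
R=rot(FY); w=lambda y,z:np.r_[FIX+R@[0,y],z]
print("pred side: bore bottom",proj(s,w(-.085,.112)),"boss top",proj(s,w(-.085,.152)),"post top",proj(s,w(-.085,.062)),"fork end top",proj(s,w(.104,.14)))
print("pred top: fork end",proj(t,w(.104,.14)))
```

```text
top fork part of bar 75 fixframe mean [-0.0003  0.0662  0.138 ] p3 [-0.0081  0.0327  0.1276] p97 [0.0082 0.0995 0.1451] u 245 262 v 175 181
  yaw err deg 0.25319250593653425 x@0 -8.538519754626974e-06 pitch deg -2.516562642694475 z@y0 0.14095555799373274
  plane: x mean -0.0006597496863033639 yaw 0.7205469262015352 ymax 0.10123546521258396
top boss 44 fixframe mean [-0.0061 -0.095   0.1476] p3 [-0.0223 -0.1032  0.131 ] p97 [ 0.0161 -0.0814  0.1571] u 291 296 v 168 179
top post 0
side fork part of bar 62 fixframe mean [-0.0048  0.0657  0.1306] p3 [-0.0108  0.0335  0.1156] p97 [0.0069 0.0999 0.1402] u 266 277 v 182 190
  yaw err deg 0.8409268370593627 x@0 -0.0038782516590221967 pitch deg -4.297401170755864 z@y0 0.13554500910994244
side boss 176 fixframe mean [-0.0083 -0.0991  0.1368] p3 [-0.0246 -0.1149  0.1133] p97 [ 0.0136 -0.0716  0.1528] u 282 298 v 189 206
side post 20 fixframe mean [ 0.0008 -0.0899  0.0542] p3 [-0.0052 -0.0969  0.046 ] p97 [ 0.0068 -0.0829  0.0613] u 290 293 v 216 221
pred side: bore bottom [290.85214877 203.22153669] boss top [290.98511508 192.75687092] post top [290.69134832 216.0588186 ] fork end top [267.78448859 180.25248832]
pred top: fork end [244.01942345 178.36593622]
```

Position agrees well. The slight pitch reading may be bias, so I'll run the same measurement on the first pictures, when the lever lay flat.

Run:
```python
from h import *
C=FIX+rot(FY)@[0,-.040]
for k,O,Y,dz in((0,LEV,LY,0),(6,C,FY,.112)):
  for n in("top","side"):
    c=pickle.load(open(f"{n}{k}.pkl","rb")); P=world(c); L=P-[*O,dz]; L[...,:2]=L[...,:2]@rot(Y)
    hsv=cv2.cvtColor(c["img"],cv2.COLOR_RGB2HSV)
    white=(hsv[...,1]<60)&(hsv[...,2]>120)
    m=white&(abs(L[...,0])<.012)&(L[...,1]>.06)&(L[...,1]<.138)&(L[...,2]>.008)&(L[...,2]<.045)
    q=L[m]; b=np.polyfit(q[:,1],q[:,2],1)
    # upper edge: per y bin, 85th percentile of z
    bins=[(.06,.08),(.08,.1),(.1,.12),(.12,.138)]
    print(k,n,len(q),"pitch",round(np.degrees(b[0]),2),"z85",[round(float(np.percentile(q[(q[:,1]>a)&(q[:,1]<d),2],85)),4) if ((q[:,1]>a)&(q[:,1]<d)).sum()>2 else None for a,d in bins],"x",np.round(np.polyfit(q[:,1],q[:,0],1),3))
    B=(hsv[...,1]<60)&(np.hypot(L[...,0],L[...,1]+.045)<.024)&(L[...,2]>.034)&(L[...,2]<.048); q=L[B]
    if len(q)>3: print("   boss top",len(q),np.round(q.mean(0),4),np.round(np.ptp(q,axis=0),3))
    D=(hsv[...,2]<70)&(abs(L[...,0])<.03)&(L[...,1]>.1)&(L[...,1]<.16)&(L[...,2]>.0)&(L[...,2]<.05); q=L[D]
    if len(q)>1: print("   dark fork tips",len(q),np.round(q.mean(0),4))
```

```text
0 top 68 pitch 0.94 z85 [0.0305, 0.0282, 0.0314, 0.031] x [0.001 0.   ]
   boss top 77 [ 0.0006 -0.0455  0.0396] [0.044 0.044 0.014]
0 side 33 pitch -0.88 z85 [0.0286, 0.0277, 0.0279, None] x [-0.001 -0.003]
   boss top 49 [-0.0018 -0.0472  0.0383] [0.043 0.043 0.008]
   dark fork tips 7 [-0.0099  0.1288  0.018 ]
6 top 76 pitch -1.31 z85 [0.0308, 0.0319, 0.0297, 0.0298] x [ 0.024 -0.002]
   boss top 31 [-0.0029 -0.0562  0.0399] [0.04  0.023 0.011]
6 side 29 pitch -1.43 z85 [0.0284, 0.0267, 0.0273, None] x [ 0.069 -0.008]
   boss top 42 [-0.002 -0.048  0.038] [0.044 0.042 0.007]
   dark fork tips 7 [-0.0087  0.1281  0.0178]
```

The lever is level: fork tips and boss sit at the same relative heights as when it lay flat (within 1 mm). Bore and post are aligned, and the key is still on its peg.

```bash
python3 -c "
from plant import *
print(r.close_job())"
```

```text
the job is handed in; nothing more can be done
None
```

The job is handed in, at about 26 s of the 61 s allowed: the red clamp key hangs by its eye on the stand's peg, and the lever is held level over the fixture with its bore above the post (to within about 2 mm by camera), its fork above the saddle, and about 5 cm of clearance.

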